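# Nest the washed dome covers upside down in the tray

## Robot

A 7-joint arm with a two-finger parallel gripper is mounted at the origin on a cart in front of the work surface, level with it; the furniture and walls round the work are solid. World frame = base frame: x ahead of the robot, y to its left, z up, the work surface at z = 0. Lengths are in m, angles in rad, forces in N, time in s.
With the tool pointing down it reaches from about 0.425 to 0.95 m from the base axis. Payload 4.7 kg.
Tool frame: the origin (TCP) lies midway between the tips of the shut fingers; the grasp point (between the pads) lies 19 mm behind it; z points along the fingers, y is the direction in which the jaws open and shut (so a half turn about z gives the same grasp; the last joint's range is limited). The gripper opens to 87 mm and grips with 3 to 60 N. Pads are 19 mm wide; open, the fingers measure 117 mm over their backs; the gripper's body (75 mm by 190 mm) begins 51 mm behind the grasp point.
Start: joints at [-1.155, 0.469, -0.049, 1.532, 0.024, 1.141, -0.082], TCP at [0.29, 0.609, 0.195] pointing down, gripper open.
Joint ranges: [-2.59, 2.59], [-0.33, 1.99], [-1.39, 1.29], [0.1, 2.45], [-1.04, 4.18], [0.21, 1.99], [-2.66, 2.66]. Speed limits (rad/s): [2.57, 2.57, 3.14, 3.14, 3.14, 3.14, 3.14].

## Interface

Orientations are given as a rotation vector (axis times angle).
In Python, from bench import robot, move_gripper, kinematics, eyes, order, current_time_s, current_joint_pos, current_qd, current_joint_torque, current_tcp_pos, current_tcp_rot, current_ft_force, current_torque, current_width gives the robot as it stands. Calls block until the motion is done:
- robot.move_pose(position, orientation): joint-space move of the TCP to a pose.
- robot.move_l(position, rate=0.15, frame=None, contact_N=None): straight line of the TCP; frame=None keeps the orientation; rate is the mean speed in m/s. With contact_N (N) it stops when the force on the tool has changed by that much, and returns True; else False.
- robot.move_joints(angles): joint-space move.
- move_gripper(opening): opening from 0.0 (shut) to 1.0 (fully open); the grip force is fixed at half the most; returns when the fingers have stopped.
- robot.dwell(seconds).
- kinematics.solve_ik(position, orientation): joint angles nearest the present ones, or None.
- eyes.camera(name): name is "scene" or "top" or "wrist"; returns a dict with "frame" (400x640x3 uint8, blue, green, red), "depth" (400x640 float32, m along the optical axis (not along the pixel's ray), 0 where there is no reading), "mtx" (3x3 intrinsics, pixels), "rvec" (rotation vector, rad) and "tvec" (3), from world to camera coordinates, as OpenCV has them. Camera axes: x right, y down, z forward; pixel columns grow to the right and rows downward; lengths in m; the calibration is good to about 2 mm. A picture is of the moment at which its call begins.
A pose or a line that the arm cannot do raises robot.Unreachable and nothing moves.
- order.finish_job(): hands the job in, once; it reports no verdict.
Readings, each from a call of its own:
- current_time_s(): time.
- current_joint_pos(): joint angles.
- current_qd(): joint speeds.
- current_joint_torque(): joint torques, N m.
- current_tcp_pos(): TCP position.
- current_tcp_rot(): TCP orientation.
- current_ft_force(): force on the tool from outside, world axes, zero at the start.
- current_torque(): the same for the moment, N m.
- current_width(): opening from 0.0 (shut) to 1.0 (fully open).
Only numpy, scipy, OpenCV 4.12 (cv2) and the standard library are available. Lean on these libraries where they do the work, as an engineer would, in place of code of your own. Each camera call takes 0.05 s, during which the arm holds its last target. There are 200 camera calls.

## Task

Put the dome covers away as one nested stack, all hollow side up: first stand the large blue-collared cover in the middle of the black tray, then take the medium green-collared cover off the slanted draining stand and cup it inside the large one, then cup the small yellow-collared cover inside the medium one. Each must sit level and centred with its foot down on the floor of the one below. Leave the brown bottle, forceps and glucometer where they are.

Things in the scene. Friction and masses are not known exactly. Their poses are not given: they have to be found in the camera images.
- tray: Square black tray, fixed to the worktop, 146 x 146 mm, floor 3 mm thick, rim 12 to 19 mm high; origin at the centre of its underside
- cover_large: Large round domed steel cover, blue collar, lying upside down (hollow up). 156 mm across, 52 mm high, about 0.13 kg. Origin at the centre of the underside of the round foot it stands on (68 mm across, 18 mm high); own +z points out of the hollow. The floor inside the hollow lies 21 mm above the origin, so a nested cover sits 21 mm higher than the one below. The wall bulges from foot to rim
- cover_medium: Medium cover, green collar, shaped alike: 120 mm across, 52 mm high, foot 48 mm across and 18 mm high, hollow's floor 21 mm above the origin, about 0.09 kg; origin and axes as for the large one. Starts tilted 30 degrees on the draining stand, foot flat on the slanted plate, hollow facing up and to the stand's low side, roughly toward the robot; lift it off along its own axis
- cover_small: Small cover, yellow collar, shaped alike: 84 mm across, 52 mm high, foot 40 mm across and 18 mm high, about 0.06 kg; origin and axes as for the large one; starts lying upside down (hollow up) on the worktop
- drain_stand: Fixed slanted steel draining stand, about 90 x 80 mm, 65 mm high: a plate sloping 30 degrees with a small lip that stops the foot; origin on the worktop under the plate's centre, own +x points to the high side, away from the robot
- bottle: Brown squeeze bottle with red nozzle standing among the work, 53 mm in diameter, 186 mm tall, loose; origin at the centre of its underside; must stay standing where it is
- forceps: Steel forceps lying on the worktop, 127 x 14 x 8 mm, loose, long along its own y; origin at the centre of its underside; leave alone
- glucometer: White glucose meter with blue button lying on the worktop, 97 x 51 x 20 mm, loose, long along its own x; origin at the centre of its underside; leave alone
- cover_large_rim (a point): Centre of the large cover's rim circle, 52 mm above its origin. On all covers the top 16 mm is an upright collar, 8 mm thick radially: pinch it anywhere round the rim, one finger inside the hollow and one outside, fingers along the cover's axis, tips no more than about 16 mm below the rim so that they clear the cover it is nested in
- cover_medium_rim (a point): Centre of the medium cover's rim circle, 52 mm from its origin along its own z
- cover_small_rim (a point): Centre of the small cover's rim circle, 52 mm above its origin
- organiser_front (a point): Grey desktop drawer organiser at the back, fixed, 150 mm wide (y), 165 mm tall, its sides along x; this point lies on the worktop at the middle of its width, under the front of its half-open middle drawer; the closed front stands 56 mm behind it (+x) and the back 256 mm. An obstacle only

How it is judged:
On the way, in this order (a step that is already met when the one before it is completed fails the run):
1. the large cover stands hollow side up in the tray, let go (horizontal distance between cover_large and tray below 0.03 m and z of cover_large in the frame of tray between -0.002 and 0.008 m and angle between cover_large's own z axis and vertical below 0.12 rad and contact force between cover_large and the fingers below 0.1 N), for 0.2 s.
2. the medium cover is cupped inside the large one, which still stands in the tray, let go (horizontal distance between cover_large and tray below 0.03 m and z of cover_large in the frame of tray between -0.002 and 0.008 m and angle between each of cover_large, cover_medium's own z axis and vertical below 0.12 rad and horizontal distance between cover_medium and cover_large below 0.012 m and z of cover_medium in the frame of cover_large between 0.016 and 0.026 m and contact force between cover_medium and the fingers below 0.1 N), for 0.2 s.
3. the small cover is cupped inside the medium one (horizontal distance between cover_large and tray below 0.03 m and z of cover_large in the frame of tray between -0.002 and 0.008 m and angle between each of cover_large, cover_medium, cover_small's own z axis and vertical below 0.12 rad and horizontal distance between cover_medium and cover_large below 0.012 m and z of cover_medium in the frame of cover_large between 0.016 and 0.026 m and horizontal distance between cover_small and cover_medium below 0.012 m and z of cover_small in the frame of cover_medium between 0.016 and 0.026 m), for 0.2 s.
At the end, for the whole second after the job is handed in: All three covers hollow side up, level within 0.12 rad, released, at rest: large on the tray floor (5 mm in height) within 30 mm of its centre; medium inside it and small inside medium, each 21 mm (within 5 mm) above the one below and within 12 mm of its axis (all of step 3 and linear speed of each of cover_large, cover_medium, cover_small below 0.03 m/s); the robot touches nothing.
It fails at once if the bottle is moved by more than 30 mm (distance of bottle from where it was at the start of the episode above 0.03 m).
It fails at once if the forceps is moved by more than 30 mm (distance of forceps from where it was at the start of the episode above 0.03 m).
It fails at once if the glucometer is moved by more than 30 mm (distance of glucometer from where it was at the start of the episode above 0.03 m).
It fails at once if the bottle is tipped over (angle between bottle's own z axis and vertical above 0.5 rad).
It also fails if it takes over 72 s, if anything falls off the work surface, if the arm or the gripper's body presses on something with over 40 N, if the wrist force passes 120 N, or if a joint passes its speed limit or range.

## Working session

There is one attempt and no reset: what is moved stays moved. The work goes in short steps, each a Python script; the robot and the scene stay as the last script left them, time stands still between calls to the robot, and variables do not carry over. Pictures are saved under pics/ and viewed, about 8 in all and at most 12, crops included, and the job is handed in when it is done.

```bash
ls; mkdir -p pics
cat > h.py <<'E'
import numpy as np, cv2
from bench import *
from bench import robot, move_gripper, kinematics, eyes, order
def cam(n):
    c=eyes.camera(n); R=cv2.Rodrigues(np.array(c["rvec"],float))[0]; c["R"]=R; c["t"]=np.array(c["tvec"],float).ravel(); return c
def cloud(c):
    d=c["depth"]; v,u=np.mgrid[0:d.shape[0],0:d.shape[1]]; K=np.array(c["mtx"])
    p=np.stack([(u-K[0,2])/K[0,0]*d,(v-K[1,2])/K[1,1]*d,d],-1)
    w=(p-c["t"])@c["R"]; w[d<=0]=np.nan; return w
def save(n,img): cv2.imwrite("pics/"+n,img)
E
python3 - <<'E'
from h import *
for n in("top","scene"):
    c=cam(n); save(n+"0.png",c["frame"]); np.savez(n+"0.npz",w=cloud(c),f=c["frame"]); print(n,-c["R"].T@c["t"])
print(current_time_s(),current_tcp_pos(),current_tcp_rot(),current_width())
E
```

```text
pics
top [0.33263797 0.247754   1.07008289]
scene [-0.32225347  0.77286098  0.50339845]
0.1 [0.29017456 0.60879974 0.19388917] [-6.92726198e-01 -3.06396150e+00  2.74507343e-03] 1.0011416079687936
```

View pics/top0.png

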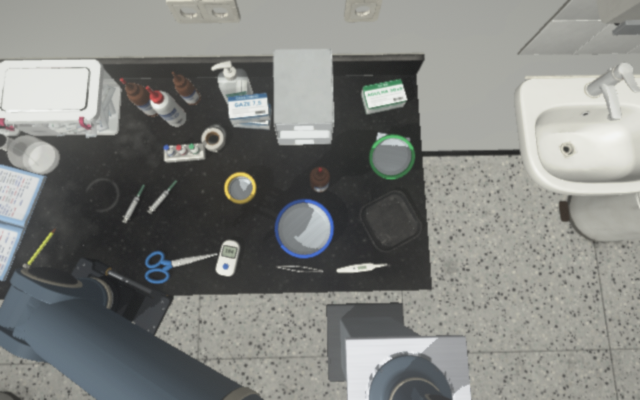

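View pics/scene0.png

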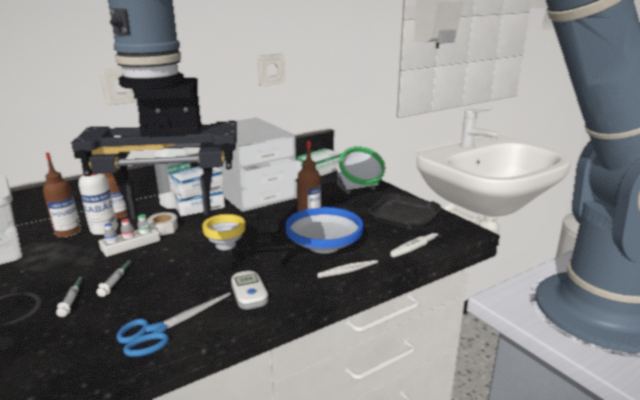

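Top view: blue cover at px (304,228), yellow (240,188), green on its stand (391,157), tray (391,221), bottle (319,178) between organiser and the blue cover, forceps (300,268), and glucometer (228,258). The arm is at lower left.

Run:
```python
from h import *
from scipy.optimize import least_squares
for n in("top","scene"):
    d=np.load(n+"0.npz"); w=d["w"]; hsv=cv2.cvtColor(d["f"],cv2.COLOR_BGR2HSV)
    print(n)
    boxes={"top":{"blue":(270,195,340,262),"yellow":(220,168,262,208),"green":(365,130,418,182)},"scene":{"blue":(278,200,370,255),"yellow":(198,208,250,240),"green":(335,142,390,190)}}[n]
    for k,(lo,hi,r,z0) in dict(blue=((105,120,60),(130,255,255),.078,.052),yellow=((18,120,80),(35,255,255),.042,.052),green=((45,100,50),(90,255,255),.06,None)).items():
        m=cv2.inRange(hsv,lo,hi)>0; b=np.zeros_like(m); x0,y0,x1,y1=boxes[k]; b[y0:y1,x0:x1]=1; m&=b
        p=w[m]; p=p[~np.isnan(p[:,0])]
        if z0:
            q=p[abs(p[:,2]-z0)<.006]
            f=least_squares(lambda a:np.hypot(q[:,0]-a[0],q[:,1]-a[1])-a[2],[*np.median(q,0)[:2],r-.004],loss="soft_l1",f_scale=.002)
            print(k,len(p),len(q),f.x,np.median(q[:,2]),np.percentile(p[:,2],[5,50,95,99]))
        else:
            q=p
            for _ in range(5):
                c=q.mean(0); nn=np.linalg.svd(q-c)[2][2]; nn*=np.sign(nn[2]); e=(p-c)@nn; q=p[abs(e)<.004]
            u=np.cross(nn,[0,1,0]);u/=np.linalg.norm(u);v=np.cross(nn,u)
            f=least_squares(lambda a:np.hypot((q-c)@u-a[0],(q-c)@v-a[1])-a[2],[0,0,.056],loss="soft_l1",f_scale=.002)
            print(k,len(p),len(q),"c",c+u*f.x[0]+v*f.x[1],"r",f.x[2],"n",nn,np.degrees(np.arccos(nn[2])))
    for nm,(x0,y0,x1,y1) in dict(top=dict(bottle=(308,165,332,193),tray=(355,185,428,255),org=(270,45,335,147)),scene=dict(bottle=(295,135,325,215),tray=(368,190,440,226)))[n].items():
        p=w[y0:y1,x0:x1].reshape(-1,3);p=p[~np.isnan(p[:,0])]
        if nm=="tray":
            q=p[(p[:,2]>.009)&(p[:,2]<.03)]; print(nm,len(q),np.percentile(q,[1,99],0).round(3), cv2.minAreaRect((q[:,:2]*1000).astype(np.float32)))
        else:
            q=p[p[:,2]>.03]; print(nm,len(q),np.percentile(q,[2,50,98],0).round(3).tolist())
d=np.load("top0.npz"); f=d["f"][120:290,200:440]; save("crop0.png",cv2.resize(f,None,fx=3.2,fy=3.2,interpolation=cv2.INTER_CUBIC))
w=d["w"]
for nm,(u,v) in dict(gluc=(228,258),forc0=(278,268),forc1=(323,270),white=(360,268)).items(): print(nm,w[v,u])
print(np.array(current_joint_pos()))
```

```text
top
blue 564 491 [0.44125924 0.26427393 0.07394284] 0.051979334945727464 [-0.00039902  0.05162364  0.05490131  0.05605642]
yellow 320 260 [0.55294343 0.43402877 0.03814596] 0.05170599254450502 [-0.00096504  0.05115427  0.05468976  0.05587748]
green 363 320 c [0.62285942 0.02848964 0.08128957] r 0.056179549500314535 n [-0.49316034  0.09644295  0.86457599] 30.16567606860243
bottle 399 [[0.544, 0.197, 0.037], [0.558, 0.223, 0.116], [0.588, 0.246, 0.182]]
tray 535 [[ 0.378 -0.055  0.009]
 [ 0.543  0.111  0.023]] ((460.4652404785156, 27.360511779785156), (146.23509216308594, 147.10528564453125), 27.35926055908203)
org 5930 [[0.671, 0.186, 0.059], [0.77, 0.26, 0.164], [0.921, 0.335, 0.168]]
scene
blue 1330 639 [0.43873436 0.26792732 0.0737996 ] 0.05021003976617041 [-0.00069776  0.04555508  0.05187732  0.05260885]
yellow 699 326 [0.55103919 0.43775056 0.03816388] 0.05018815220433301 [-0.00096186  0.04558647  0.0519256   0.05287104]
green 419 238 c [0.62111544 0.03145705 0.07549493] r 0.055369158814454256 n [-0.43776788  0.06618261  0.89664884] 26.278989750916647
bottle 2019 [[0.505, -0.032, 0.032], [0.563, 0.223, 0.064], [0.905, 0.266, 0.161]]
tray 520 [[ 0.376 -0.051  0.009]
 [ 0.543  0.113  0.019]] ((459.4332275390625, 30.095985412597656), (147.01756286621094, 153.10305786132812), 24.47809410095215)
gluc [0.36736988 0.46918315 0.01851027]
forc0 [0.3384646  0.3367458  0.00222749]
forc1 [ 0.33073319  0.21462158 -0.00214432]
white [0.33410787 0.11503498 0.01061484]
[-1.15491871  0.46939052 -0.04859048  1.53356312  0.02413582  1.14099859
 -0.08226245]
```

View pics/crop0.png

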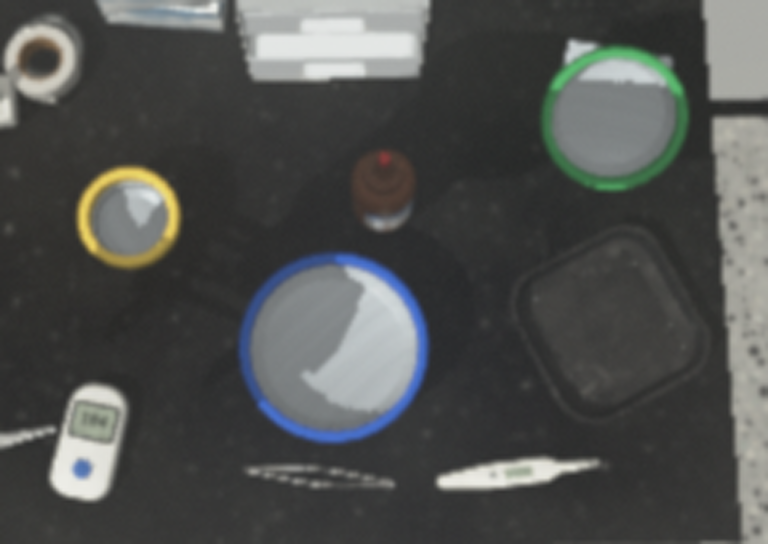

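Crop: blue rim centre is about (335,347) and the tray about (612,322), with the green cover up on the slanted stand and the bottle just behind the blue rim. The sizes match: collar mid-radii are 74, 38 and 56 mm, the tray is 146 mm, and the tilt is 30°. I'll pinch the large cover on its +y side and the other two on their -y side. First I check that every pose is reachable, then I go above the large cover for a close look.

```bash
cat >> h.py <<'E'
from scipy.optimize import least_squares
HSV=dict(blue=((105,110,50),(130,255,255),.074),yellow=((18,110,70),(35,255,255),.038),green=((45,80,40),(90,255,255),.056))
def rot(y,z=(0,0,-1)):
    z=np.array(z,float)/np.linalg.norm(z); y=np.array(y,float); y-=z*(y@z); y/=np.linalg.norm(y)
    return cv2.Rodrigues(np.column_stack([np.cross(y,z),y,z]))[0].ravel()
def rim(c,k,near=None,rad=.13,w=None):
    "fit rim ring of colour k: centre, axis, radius (radius held to the collar's)"
    w=cloud(c) if w is None else w
    lo,hi,r=HSV[k]; m=cv2.inRange(cv2.cvtColor(c["frame"],cv2.COLOR_BGR2HSV),lo,hi)>0
    p=w[m]; p=p[~np.isnan(p[:,0])]; p=p[p[:,2]>.02]
    if near is not None: p=p[np.linalg.norm(p-np.array(near),axis=1)<rad]
    if len(p)<30: return None
    def ax(a): n=np.array([a[3],a[4],1]); return n/np.linalg.norm(n)
    def res(a):
        n=ax(a); d=p-a[:3]; h=d@n; rr=np.linalg.norm(d-np.outer(h,n),axis=1)-r
        return np.concatenate([h,rr*.5])
    best=None
    c0=p.mean(0)
    for t in ((0,0),(-.57,.1)):
        f=least_squares(res,[*c0,*t],loss="soft_l1",f_scale=.0015)
        if best is None or f.cost<best.cost: best=f
    return best.x[:3].round(4),ax(best.x).round(3),len(p)
E
python3 - <<'E'
from h import *
n=np.array([-.49,.096,.866]); n/=np.linalg.norm(n)
M=np.array([.6225,.0285,.081]); s=np.cross([-n[1],n[0],0],n); s=np.cross(n,[n[0],n[1],0]); s/=np.linalg.norm(s); s*=-np.sign(s[1])
print("side",s)
for sg in(1,-1):
    for nm,p,R in [("Lup",[.44,.34,.14],rot([0,sg,0])),("L",[.44,.34,.038],rot([0,sg,0])),("Lt",[.46,.102,.042],rot([0,sg,0])),
      ("Mup",M+s*.056+.06*n,rot(s*sg,-n)),("M",M+s*.056-.014*n,rot(s*sg,-n)),("Mt",[.46,-.027,.062],rot([0,sg,0])),
      ("S",[.552,.398,.038],rot([0,sg,0])),("St",[.46,-.009,.083],rot([0,sg,0]))]:
        q=kinematics.solve_ik(p,R); print(sg,nm,None if q is None else np.round(q,2))
E
```

```text
side [-0.1922632 -0.9813434  0.       ]
1 Lup [-0.68  0.33 -0.07  1.88  0.03  0.93  0.81]
1 L [-0.67  0.47 -0.08  1.96  0.05  0.72  0.79]
1 Lt [-0.38  0.35  0.09  2.15 -0.05  0.64  1.32]
1 Mup [-1.07  0.35  1.15  2.27 -0.83  0.28 -1.04]
1 M None
1 Mt [-0.27  0.31  0.28  2.17 -0.13  0.68  1.67]
1 S [-0.64  0.63 -0.07  1.65  0.05  0.86  0.84]
1 St [-0.31  0.27  0.28  2.16 -0.11  0.73  1.61]
-1 Lup [-1.18  0.37  0.57  1.91 -0.24  0.94 -2.07]
-1 L [-1.14  0.51  0.53  1.99 -0.38  0.74 -1.95]
-1 Lt [-0.79  0.4   0.6   2.18 -0.36  0.66 -1.51]
-1 Mup [-0.42  0.19  0.32  2.25  0.41  0.23  0.88]
-1 M [ 0.04  0.36 -0.17  2.2   1.23  0.22  0.11]
-1 Mt [-0.68  0.39  0.81  2.19 -0.43  0.72 -1.16]
-1 S [-1.05  0.69  0.55  1.68 -0.44  0.9  -1.9 ]
-1 St [-0.71  0.33  0.78  2.17 -0.34  0.76 -1.28]
```

Run:
```python
from h import *
R=rot([0,1,0])
robot.move_pose([.44,.34,.15],R); move_gripper(.5)
c=cam("wrist"); save("w1.png",c["frame"])
print("wrist",rim(c,"blue"))
c=cam("top"); print("top",rim(c,"blue",[.44,.266,.052])); c=cam("scene"); print("scene",rim(c,"blue",[.44,.266,.052]))
print(current_tcp_pos(),current_time_s(),current_width(),current_ft_force())
```

```text
wrist (array([0.4393, 0.2683, 0.0521]), array([ 0.005, -0.   ,  1.   ]), 4944)
top (array([0.441 , 0.2644, 0.0523]), array([ 0.007, -0.007,  1.   ]), 134)
scene (array([0.4384, 0.2682, 0.0466]), array([-0.013,  0.008,  1.   ]), 1243)
[0.44001453 0.33999878 0.15000328] 2.425 0.4950019828932414 [0.01415714 0.07623119 0.4813012 ]
```

View pics/w1.png

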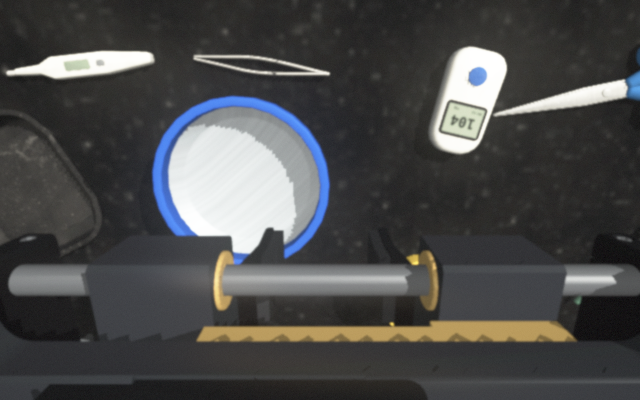

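The wrist view shows the blue rim centred near px (241,180), with the fingers straddling its +y side and clear ground for the outer finger. All three cameras agree to about 4 mm. Now I grasp, lift, and carry it over the tray.

Run:
```python
from h import *
R=rot([0,1,0])
robot.move_l([.4393,.3415,.065]); print(robot.move_l([.4393,.3415,.038],rate=.06,contact_N=6))
move_gripper(0); print("w",current_width()*87,current_tcp_pos())
robot.move_l([.4393,.3415,.10],rate=.1); print("w",current_width()*87,current_ft_force())
robot.move_l([.435,.25,.10]); robot.move_l([.4597,.1025,.10]); 
c=cam("wrist"); print("wrist",rim(c,"blue")); save("w2.png",c["frame"])
c=cam("scene"); print(rim(c,"blue",[.46,.03,.11])); save("s2.png",c["frame"])
print(current_time_s())
```

```text
False
w 0.399278270923509 [0.43929583 0.34150626 0.03798237]
w 0.2154027566682617 [ 0.71879157  0.10887393 -0.21619391]
wrist (array([0.4396, 0.2631, 0.0503]), array([0.017, 0.034, 0.999]), 9096)
None
7.4917
```

View pics/s2.png

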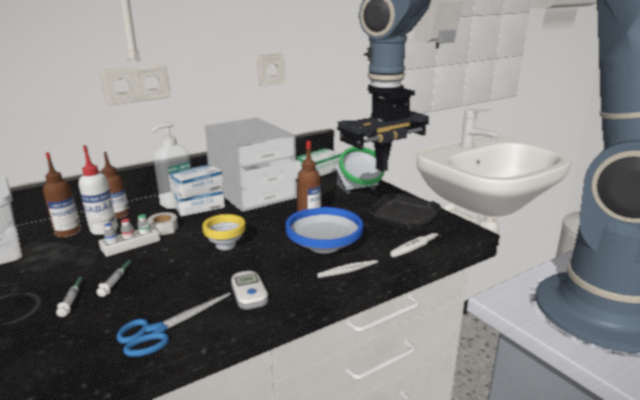

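It missed: the fingers closed fully (width 0) and the cover is still in place. I'll go back and look at grasp height before closing.

Run:
```python
from h import *
c=cam("top"); print("top",rim(c,"blue",[.44,.266,.052]))
move_gripper(.5); robot.move_l([.4393,.25,.12]); robot.move_l([.4393,.341,.10])
c=cam("wrist"); print("wrist",rim(c,"blue"))
robot.move_l([.4393,.341,.045],rate=.1)
c=cam("wrist"); print("wrist",rim(c,"blue"))
s=cam("scene"); print("sc",rim(s,"blue",[.44,.266,.052])); 
K=np.array(c["mtx"])
for p in([.4393,.341,.045],[.4393,.341,.052],[.4393,.267,.052]):
    q=c["R"]@np.array(p)+c["t"]; print((K@q)[:2]/q[2])
a=c["frame"]; b=cv2.resize(s["frame"][180:280,230:390],(640,400),interpolation=cv2.INTER_CUBIC)
save("w3.png",np.vstack([a,b])[:800]); save("w3.png",cv2.resize(np.vstack([a,b]),None,fx=.75,fy=.75))
print(current_time_s(),current_ft_force())
```

```text
top (array([0.4413, 0.2641, 0.0518]), array([ 0.   , -0.003,  1.   ]), 525)
wrist (array([0.44  , 0.2685, 0.0521]), array([0.002, 0.001, 1.   ]), 6252)
wrist (array([0.4401, 0.2689, 0.052 ]), array([0.001, 0.001, 1.   ]), 10481)
sc (array([0.4385, 0.2681, 0.0467]), array([-0.013,  0.002,  1.   ]), 1181)
[322.53515901 226.99842486]
[322.44567506 231.33103214]
[196.07668217 231.33944883]
11.2917 [ 0.48145837 -0.20632133  0.84009917]
```

View pics/w3.png

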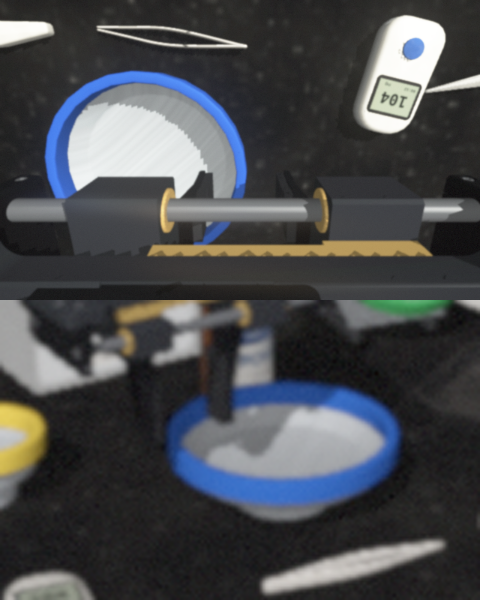

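The fingers straddle the collar correctly (inner finger at about (205,205), outer at about (290,205), collar between them), and the cover hasn't moved. I'll close in steps and watch the width and force.

Run:
```python
from h import *
print(robot.move_l([.4397,.342,.037],rate=.06,contact_N=6))
for o in(.4,.3,.2,.14,.1,.08):
    move_gripper(o); print(o,round(current_width(),4),np.round(current_ft_force(),2),np.round(current_tcp_pos(),4))
c=cam("wrist"); print("wrist",rim(c,"blue")); 
s=cam("scene"); save("w4.png",np.vstack([c["frame"],cv2.resize(s["frame"][180:280,230:390],(640,400),interpolation=cv2.INTER_CUBIC)])[:,:][::1,::1])
im=cv2.imread("pics/w4.png"); save("w4.png",cv2.resize(im,None,fx=.75,fy=.75))
print(current_time_s())
```

```text
False
0.4 0.3987 [-0.25 -0.09 -0.43] [0.4397 0.342  0.037 ]
0.3 0.2959 [-0.26  0.64 -0.99] [0.4397 0.342  0.037 ]
0.2 0.2041 [-0.21 -0.26  0.41] [0.4397 0.342  0.037 ]
0.14 0.1416 [0.14 0.05 0.45] [0.4397 0.342  0.037 ]
0.1 0.0982 [-0.29  0.2   0.51] [0.4397 0.342  0.037 ]
0.08 0.0756 [ 0.41 -0.47  0.18] [0.4397 0.342  0.037 ]
wrist (array([0.4401, 0.2697, 0.0506]), array([0.026, 0.004, 1.   ]), 11825)
14.2667
```

View pics/w4.png

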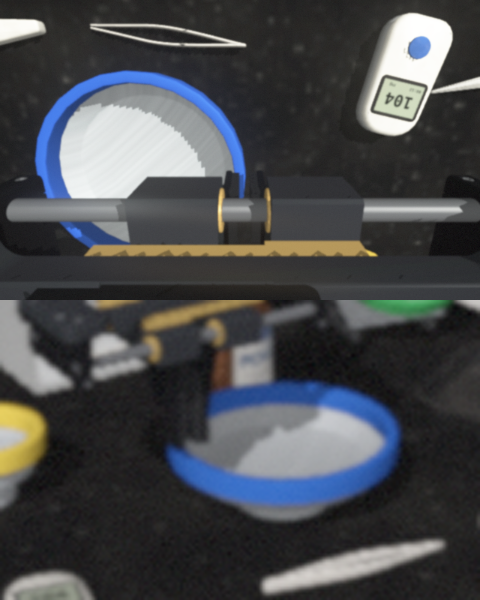

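Run:
```python
from h import *
c=cam("scene"); K=np.array(c["mtx"]); w=cloud(c)
for p in([.4397,.342,.037],[.4397,.342,.06],[.4397,.342,.08],[.4397,.342,.12],[.4397,.345,.052]):
    q=c["R"]@np.array(p)+c["t"]; print(p,((K@q)[:2]/q[2]).round(1))
f=cv2.cvtColor(c["frame"],cv2.COLOR_BGR2GRAY)
m=(np.hypot(w[...,0]-.44,w[...,1]-.342)<.05)&(w[...,2]>.005)&(f<70)
p=w[m]
for a,b in((.02,.03),(.03,.04),(.04,.05),(.05,.06),(.06,.07),(.07,.08),(.08,.1),(.1,.13)):
    q=p[(p[:,2]>a)&(p[:,2]<=b)]
    if len(q): print(a,len(q),np.median(q,0).round(4),q.min(0).round(3),q.max(0).round(3))
a=c["frame"][190:260,260:340]; save("s5.png",cv2.resize(a,(800,600)[:2] if 0 else (640,560),interpolation=cv2.INTER_CUBIC))
print(current_joint_pos(),current_tcp_rot())
```

```text
[0.4397, 0.342, 0.037] [291.9 238.9]
[0.4397, 0.342, 0.06] [291.5 228.4]
[0.4397, 0.342, 0.08] [291.2 219.1]
[0.4397, 0.342, 0.12] [290.6 200.1]
[0.4397, 0.345, 0.052] [290.3 232.4]
0.03 5 [0.4562 0.3426 0.0372] [0.444 0.338 0.036] [0.47  0.343 0.039]
0.04 5 [0.4652 0.3403 0.0434] [0.457 0.339 0.041] [0.468 0.343 0.049]
0.05 2 [0.4498 0.3388 0.0513] [0.448 0.339 0.05 ] [0.452 0.339 0.052]
0.06 34 [0.4329 0.3497 0.0675] [0.428 0.332 0.063] [0.451 0.357 0.07 ]
0.07 79 [0.4327 0.3488 0.075 ] [0.427 0.332 0.07 ] [0.453 0.358 0.08 ]
0.08 161 [0.4323 0.3414 0.0901] [0.426 0.329 0.08 ] [0.451 0.36  0.1  ]
0.1 252 [0.4312 0.3397 0.1125] [0.426 0.322 0.1  ] [0.451 0.365 0.13 ]
[-0.67876618  0.46978638 -0.07458767  1.95662887  0.05139366  0.71694919
  0.78673137] [ 1.65043237e-05  3.14157430e+00 -1.84451525e-05]
```

View pics/s5.png

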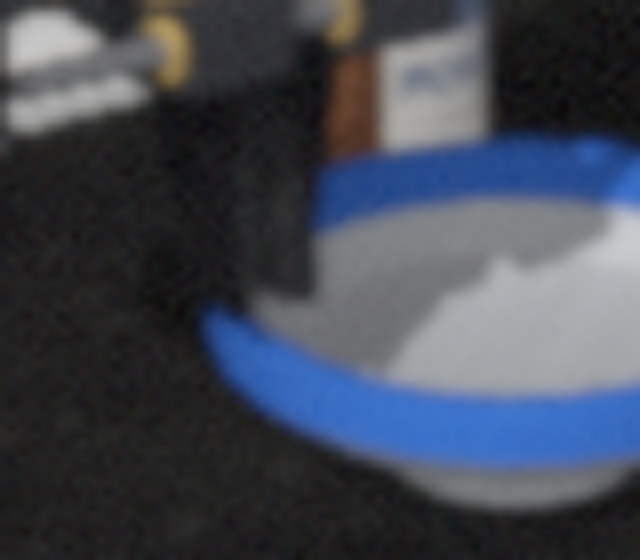

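The crop shows the finger tips ending at about (280,295), above the rim. Depth puts them at z≈0.063 while the TCP reads 0.037, so the tips sit about 25 mm behind the reported TCP. I'll touch the bare worktop to calibrate that.

Run:
```python
from h import *
robot.move_l([.4397,.342,.06]); robot.move_l([.45,.395,.06]); move_gripper(0)
robot.move_l([.45,.395,.01],rate=.1,contact_N=5)
print(robot.move_l([.45,.395,-.045],rate=.03,contact_N=5),current_tcp_pos(),current_ft_force(),current_time_s())
z=np.array(current_tcp_pos()); robot.move_l(z+[0,0,.05]); move_gripper(.5)
```

```text
True [ 0.44992761  0.39498326 -0.02724082] [-0.79207056 -0.79512083  6.02951332] 17.4333
```

The tips are 27 mm behind the reported TCP (contact at TCP z = -0.0272). I'll correct for that and grasp.

```bash
cat >> h.py <<'E'
D=.0268   # true tip lies D behind the reported TCP along tool z
def L(p,z=(0,0,-1),**k):
    z=np.array(z,float); z/=np.linalg.norm(z); return robot.move_l(list(np.array(p,float)+D*z),**k)
def tip():
    return np.array(current_tcp_pos())-D*cv2.Rodrigues(np.array(current_tcp_rot()))[0][:,2]
E
python3 - <<'E'
from h import *
L([.4397,.342,.075]); print(L([.4397,.342,.038],rate=.06,contact_N=6),tip())
move_gripper(0); print("w",current_width()*87)
L([.4397,.342,.10],rate=.1); print("w",current_width()*87,current_ft_force())
c=cam("wrist"); print("wrist",rim(c,"blue"),current_time_s())
E
```

```text
False [0.43987899 0.34214153 0.03800873]
w 6.926670524021487
w 7.0117289466387716 [ 0.17111906  0.63715201 -1.99577985]
wrist (array([0.4301, 0.2725, 0.1113]), array([ 0.024, -0.022,  0.999]), 15070) 21.775
```

Gripped: 7 mm width, and -2 N of load. Now over the tray and down.

Run:
```python
from h import *
L([.435,.25,.10]); L([.46,.1025,.10]); L([.46,.1025,.055],rate=.1)
print(L([.46,.1025,.038],rate=.03,contact_N=4),tip(),current_ft_force())
move_gripper(.35); print(current_width()); robot.dwell(.3)
L([.46,.1025,.12],rate=.2)
c=cam("wrist"); print("wrist",rim(c,"blue"))
c=cam("top"); print("top",rim(c,"blue",[.46,.03,.055])); s=cam("scene"); print("sc",rim(s,"blue",[.46,.03,.055]),rim(s,"green",[.62,.03,.08]))
print(current_time_s())
# medium reach options
n=np.array([-.49,.096,.866]); n/=np.linalg.norm(n); M=np.array([.6225,.0285,.081])
s=np.array([-.192,-.981,0]); 
for t in(30,24,18,12):
    a=np.radians(t); d=np.array([n[0],n[1]]); d/=np.linalg.norm(d); nz=np.array([*(np.sin(a)*d),np.cos(a)])
    for sg in(1,-1):
        P=M+s*.056-.014*n
        qs=[kinematics.solve_ik(p-nz*D,rot(s*sg,-nz)) for p in(P+.07*n,P)]
        b=a-np.radians(30) ; zz=np.array([np.sin(b)*d[0],np.sin(b)*d[1],np.cos(b)])
        q3=kinematics.solve_ik(np.array([.46,.0285,.062])+s*.056-zz*D,rot(s*sg,-zz))
        print(t,sg,[None if q is None else np.round(q,2).tolist() for q in qs+[q3]])
```

```text
True [0.4601773  0.10317667 0.04020564] [-0.14216046  0.99534132  3.05431687]
0.3526374933157844
wrist (array([0.4507, 0.032 , 0.0549]), array([ 0.01, -0.01,  1.  ]), 7022)
top (array([0.4521, 0.0293, 0.0558]), array([-0.014,  0.016,  1.   ]), 185)
sc (array([0.4488, 0.033 , 0.0486]), array([-0.005,  0.006,  1.   ]), 934) (array([0.6207, 0.0314, 0.0762]), array([-0.496,  0.108,  0.862]), 381)
26.5167
30 1 [[-0.89, 0.38, 0.95, 2.26, -0.97, 0.22, -0.91], None, [-0.87, 0.58, 1.11, 2.24, -0.77, 0.78, -0.99]]
30 -1 [[-0.08, 0.26, -0.05, 2.22, 0.84, 0.23, 0.47], [0.1, 0.43, -0.24, 2.18, 1.45, 0.24, -0.1], [-0.09, 0.33, 0.07, 2.2, -0.04, 0.6, 1.38]]
24 1 [[-0.96, 0.48, 1.12, 2.19, -0.93, 0.45, -0.95], [-0.63, 0.51, 0.71, 2.15, -0.95, 0.28, -0.94], [-0.83, 0.64, 1.11, 2.17, -0.74, 0.92, -1.01]]
24 -1 [[-0.24, 0.28, 0.17, 2.16, 0.22, 0.31, 1.09], [-0.04, 0.42, -0.05, 2.12, 0.59, 0.23, 0.74], [-0.08, 0.38, 0.07, 2.13, -0.07, 0.73, 1.42]]
18 1 [[-0.93, 0.51, 1.12, 2.12, -0.81, 0.6, -1.06], [-0.74, 0.61, 0.91, 2.08, -0.95, 0.51, -0.95], [-0.79, 0.71, 1.11, 2.1, -0.72, 1.06, -1.02]]
18 -1 [[-0.18, 0.3, 0.12, 2.08, 0.11, 0.46, 1.22], [-0.15, 0.44, 0.11, 2.05, 0.09, 0.35, 1.24], [-0.07, 0.43, 0.07, 2.06, -0.09, 0.86, 1.45]]
12 1 [[-0.88, 0.56, 1.12, 2.04, -0.75, 0.75, -1.11], [-0.81, 0.75, 1.11, 2.01, -1.01, 0.77, -0.91], [-0.76, 0.78, 1.11, 2.03, -0.7, 1.19, -1.01]]
12 -1 [[-0.14, 0.33, 0.1, 2.01, 0.03, 0.6, 1.3], [-0.12, 0.47, 0.09, 1.97, 0.02, 0.5, 1.32], [-0.06, 0.48, 0.08, 2.0, -0.11, 0.98, 1.47]]
```

The large cover is in the tray, level, with its rim at 0.055 m and centred at (0.451, 0.032). That is about 10 mm off the tray centre, within the 30 mm limit. For the medium cover I'll tilt the tool only 18° about the jaw axis so joint 6 stays off its limit; the pads still lie flat on the collar.

```bash
cat >> h.py <<'E'
MD=np.array([-.49,.096]); MD/=np.linalg.norm(MD)
def zt(deg,d=None):
    d=MD if d is None else d; a=np.radians(deg); return np.array([*(np.sin(a)*d),np.cos(a)])
def side(d): return np.array([-d[1],d[0],0])*(1 if d[0]<0 else -1)   # -y side of the rim
E
python3 - <<'E'
from h import *
s=side(MD); nz=zt(18); n=zt(30); print(s)
M=np.array([.6225,.0285,.081]); P=M+s*.056+.07*n
L([.47,.06,.16],rate=.3)
robot.move_pose(list(P-nz*D),rot(-s,-nz)); move_gripper(.35)
c=cam("wrist"); save("w6.png",c["frame"]); print("wrist",rim(c,"green"),rim(c,"blue"))
c=cam("top"); print("top",rim(c,"green",M)); s=cam("scene"); print("sc",rim(s,"green",M))
print(tip(),current_time_s())
E
```

```text
[-0.1922632 -0.9813434  0.       ]
wrist (array([0.6209, 0.0286, 0.0813]), array([-0.477,  0.106,  0.872]), 3693) (array([0.4482, 0.0302, 0.0551]), array([-0.002,  0.003,  1.   ]), 5175)
top (array([0.6232, 0.0281, 0.081 ]), array([-0.493,  0.096,  0.865]), 261)
sc (array([0.6205, 0.0315, 0.0759]), array([-0.496,  0.094,  0.863]), 481)
[ 0.57738413 -0.01910146  0.14187332] 27.8167
```

View pics/w6.png

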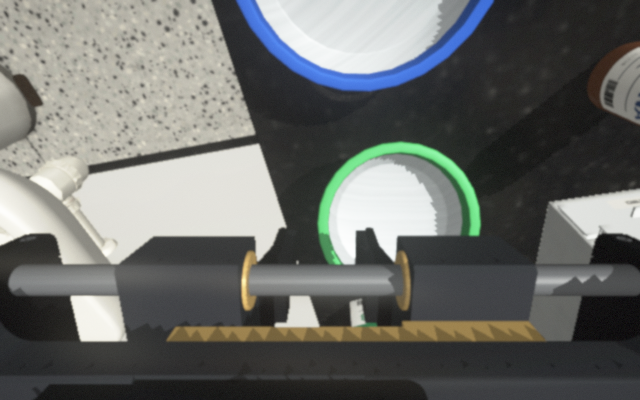

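The wrist view shows the green rim centred near px (400,215), with the fingers straddling its -y side at columns 280 and 370. The cameras agree on a centre of (0.6215, 0.0285, 0.081) and a 30° tilt.

Run:
```python
from h import *
s=side(MD); nz=zt(18); n=zt(30); M=np.array([.6215,.0285,.081]); P=M+s*.056-.013*n
L(P+.035*n,-nz,rate=.15); print(L(P,-nz,rate=.06,contact_N=6),tip()-P)
move_gripper(0); print("w",current_width()*87, current_ft_force())
L(P+.09*n,-nz,rate=.12); print("w",current_width()*87, current_ft_force())
c=cam("wrist"); print("wrist",rim(c,"green"),"expect",M+.09*n, rim(c,"blue"),current_time_s()); save("w7.png",c["frame"])
```

```text
False [-5.71539049e-05 -7.41247097e-05 -1.94498344e-04]
w 6.7545909589440685 [ 0.51058791 -0.54385968 -0.10105627]
w 6.417071408980683 [ 0.2921782   0.37395633 -1.44586767]
wrist (array([0.5759, 0.0362, 0.1579]), array([-0.473,  0.113,  0.874]), 10107) expect [0.57733955 0.03715184 0.15894229] (array([0.4481, 0.0302, 0.0551]), array([-0.002,  0.004,  1.   ]), 5127) 30.5167
```

Gripped, with the in-hand pose within 2 mm of expected. Now level it over the large cover and measure both rims together.

Run:
```python
from h import *
s=side(MD); zz=zt(-12); C=np.array([.4495,.031,.145]); P=C+s*.056-[0,0,.013]
L(P+[0.03,0,.02],-zz,frame=rot(-s,-zz)); L(P,-zz)
c=cam("wrist"); print("wrist",rim(c,"green"),rim(c,"blue")); save("w8.png",c["frame"])
c=cam("top"); print("top",rim(c,"green",C),rim(c,"blue",[.45,.03,.055])); k=cam("scene"); print("sc",rim(k,"green",C),rim(k,"blue",[.45,.03,.055])); save("s8.png",k["frame"][120:270,300:500])
print("w",current_width()*87,tip(),current_time_s())
```

```text
wrist (array([0.4482, 0.0303, 0.1453]), array([0.016, 0.016, 1.   ]), 9927) (array([0.4506, 0.0304, 0.0551]), array([0.01 , 0.007, 1.   ]), 1934)
top (array([0.4503, 0.0313, 0.1453]), array([-0.002,  0.009,  1.   ]), 375) (array([0.4519, 0.029 , 0.055 ]), array([-0.008,  0.008,  1.   ]), 373)
sc (array([0.4473, 0.035 , 0.1388]), array([0.006, 0.025, 1.   ]), 645) (array([0.449 , 0.0328, 0.0483]), array([-0.002,  0.003,  1.   ]), 939)
w 6.569387927180663 [ 0.44030939 -0.0238497   0.13269512] 31.9917
```

Relative offset is only about 2 mm in x and 1 mm in y. I'll correct for that, lower it, and release.

Run:
```python
from h import *
s=side(MD); zz=zt(-12); C=np.array([.4513,.0298,.145]); P=C+s*.056-[0,0,.013]
L(P-[0,0,.055],-zz,rate=.12)
print(L(P-[0,0,.074],-zz,rate=.03,contact_N=3.5),tip(),"expect z .063",current_ft_force())
move_gripper(.22); robot.dwell(.3); print(current_width(),current_ft_force())
L(P-[0,0,.01],-zz,rate=.15)
c=cam("wrist"); print("wrist",rim(c,"green"),rim(c,"blue"))
c=cam("top"); print("top",rim(c,"green",[.45,.03,.076]),rim(c,"blue",[.45,.03,.055])); print("sm",rim(c,"yellow",[.552,.436,.052]))
k=cam("scene"); print("sc",rim(k,"green",[.45,.03,.076]),rim(k,"blue",[.45,.03,.055]),rim(k,"yellow",[.552,.436,.052]))
print(current_time_s())
for p,R in (([.552,.398,.038+D],rot([0,1,0])),([.45,-.008,.084+D],rot([0,1,0]))): print(kinematics.solve_ik([p[0],p[1],p[2]-2*D],R))
```

```text
True [ 0.44060858 -0.02547055  0.06232602] expect z .063 [-0.35966271 -0.80674512  4.55648954]
0.21945143714977505 [ 0.04838869  0.03851398 -0.6420532 ]
wrist (array([0.4501, 0.0302, 0.0764]), array([0.009, 0.008, 1.   ]), 4412) (array([0.4512, 0.0302, 0.0558]), array([-0., -0.,  1.]), 4306)
top (array([0.4513, 0.0301, 0.0756]), array([-0.005,  0.   ,  1.   ]), 342) (array([0.4518, 0.0294, 0.0547]), array([-0.002,  0.004,  1.   ]), 451)
sm (array([0.5527, 0.4338, 0.0514]), array([-0.006, -0.003,  1.   ]), 295)
sc (array([0.448 , 0.0339, 0.0693]), array([-0.008,  0.005,  1.   ]), 683) (array([0.4492, 0.0326, 0.0515]), array([-0.035,  0.04 ,  0.999]), 659) (array([0.5505, 0.4379, 0.0465]), array([-0.028,  0.007,  1.   ]), 626)
34.675
[-0.64386784  0.66318823 -0.06259369  1.66507412  0.05294335  0.81498096
  0.84124726]
[-0.0957864   0.29481997  0.02322724  2.18567481 -0.01099004  0.66120214
  1.50590942]
```

Medium sits at rim 0.076 (21 mm above the large rim), within 1–2 mm of its axis, and level. Next the small cover, routed at low x around the bottle.

Run:
```python
from h import *
R=rot([0,1,0])
L([.45,-.025,.17],zt(180-12)*0+[0,0,-1],frame=R,rate=.25)
L([.45,.34,.17],rate=.3); L([.5515,.398,.12],rate=.25)
c=cam("wrist"); r=rim(c,"yellow"); print("wrist",r,current_time_s())
C=np.array([r[0][0],r[0][1]]); assert np.hypot(*(C-[.552,.436]))<.006
P=np.array([C[0],C[1]-.038,.0385])
L(P+[0,0,.03],rate=.15); print(L(P,rate=.06,contact_N=6),tip())
move_gripper(0); print("w",current_width()*87)
L(P+[0,0,.06],rate=.12); print("w",current_width()*87,current_ft_force())
c=cam("wrist"); print("wrist",rim(c,"yellow"),"expect",C,.112,current_time_s())
```

```text
wrist (array([0.531 , 0.4028, 0.1855]), array([ 0.993, -0.002,  0.121]), 6759) 37.1833Traceback (most recent call last):
  File "<stdin>", line 6, in <module>
AssertionError
```

The fit had picked up the gripper's gold parts. I'll restrict it to points near the cover.

Run:
```python
from h import *
c=cam("wrist"); r=rim(c,"yellow",[.552,.436,.052],.055); print("wrist",r,tip(),current_width())
C=r[0][:2]; assert np.hypot(*(C-[.552,.436]))<.006
P=np.array([C[0],C[1]-.038,.0385])
L(P+[0,0,.03],rate=.15); print(L(P,rate=.06,contact_N=6),tip())
move_gripper(0); print("w",current_width()*87)
L(P+[0,0,.06],rate=.12); print("w",current_width()*87,current_ft_force())
c=cam("wrist"); save("w9.png",c["frame"]); print("wrist",rim(c,"yellow",[*C,.112],.055),"expect",C,.112,current_time_s())
```

```text
wrist (array([0.5502, 0.4332, 0.0484]), array([-0.063,  0.033,  0.997]), 691) [0.55064936 0.39734859 0.12096507] 0.21742177921609698
False [0.55023108 0.39523131 0.03826769]
w 7.225646802236208
w 6.830971036873665 [ 0.1680958   0.96803877 -0.72436637]
wrist (array([0.5473, 0.4313, 0.1104]), array([-0.202,  0.042,  0.978]), 1371) expect [0.5502 0.4332] 0.112 39.475
```

Run:
```python
from h import *
L([.5502,.3952,.17]); L([.45,.33,.17],rate=.25); L([.4505,-.008,.17],rate=.25); L([.4505,-.008,.14],rate=.15)
g=[.4505,.030,.154]
for n in("top","scene","wrist"):
    c=cam(n); print(n,rim(c,"yellow",g,.055),rim(c,"green",[.45,.03,.076]))
    if n!="top": save("h_%s.png"%n,c["frame"])
print(current_width()*87,tip(),current_time_s())
a=cv2.imread("pics/h_wrist.png"); b=cv2.imread("pics/h_scene.png")[110:260,320:560]
save("h.png",cv2.resize(np.vstack([a,cv2.resize(b,(640,400))]),None,fx=.75,fy=.75))
```

```text
top (array([0.4524, 0.0329, 0.1528]), array([-0.011,  0.037,  0.999]), 84) (array([0.4511, 0.0302, 0.0756]), array([-0.   ,  0.003,  1.   ]), 260)
scene (array([0.4495, 0.0343, 0.1468]), array([0.016, 0.032, 0.999]), 432) (array([0.4477, 0.034 , 0.0691]), array([0., 0., 1.]), 676)
wrist (array([0.4504, 0.0294, 0.1548]), array([-0.053, -0.006,  0.999]), 2990) (array([0.4495, 0.0313, 0.0766]), array([0.003, 0.003, 1.   ]), 3137)
7.068165425236539 [ 0.45123058 -0.00765036  0.14081629] 42.725
```

View pics/h.png

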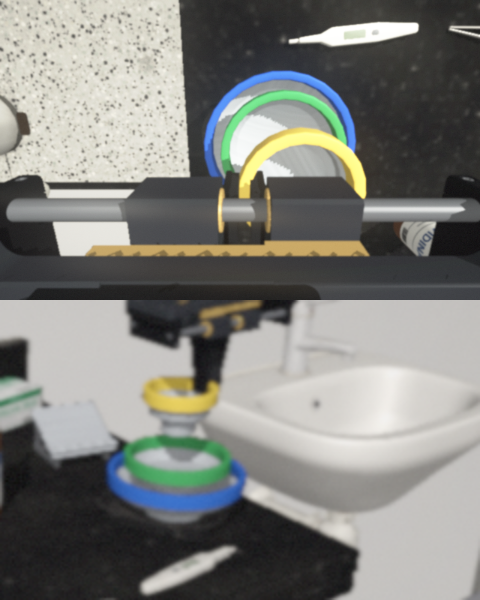

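The picture shows the yellow cover held level over the green one, nested in the blue, with axes aligned to about 2 mm. I'll lower it, release, and check.

Run:
```python
from h import *
P=np.array([.4495,-.0085,.14])
L(P-[0,0,.04],rate=.12); print(L(P-[0,0,.068],rate=.03,contact_N=3.5),tip(),"expect z .083",current_ft_force())
move_gripper(.22); robot.dwell(.3); print(current_width(),current_ft_force())
L(P+[0,0,.01],rate=.12); L([.45,-.008,.25],rate=.3); L([.45,.30,.28],rate=.35)
for n in("top","scene"):
    c=cam(n); print(n,rim(c,"yellow",[.45,.03,.097],.055),rim(c,"green",[.45,.03,.076]),rim(c,"blue",[.45,.03,.055])); save("f_%s.png"%n,c["frame"])
print(current_time_s())
save("f.png",np.vstack([cv2.imread("pics/f_top.png")[110:300,200:440],cv2.imread("pics/f_scene.png")[110:300,280:520]]).repeat(2,0).repeat(2,1)[:,:])
im=cv2.imread("pics/f.png"); save("f.png",cv2.resize(im,None,fx=.75,fy=.75))
```

```text
True [ 0.44959139 -0.00921464  0.08341195] expect z .083 [-0.65810491 -1.03973096  5.02743997]
0.21945502951360749 [-0.09427146 -0.31365992 -0.34493687]
top (array([0.4514, 0.0298, 0.0963]), array([-0.002, -0.002,  1.   ]), 313) (array([0.4513, 0.0301, 0.0756]), array([ 0.001, -0.001,  1.   ]), 344) (array([0.4516, 0.0295, 0.0546]), array([-0.001, -0.001,  1.   ]), 401)
scene (array([0.4482, 0.0333, 0.0901]), array([0.003, 0.018, 1.   ]), 471) (array([0.4481, 0.034 , 0.0717]), array([-0.042,  0.038,  0.998]), 487) (array([0.4493, 0.0325, 0.0515]), array([-0.037,  0.04 ,  0.999]), 655)
47.0
```

View pics/f.png

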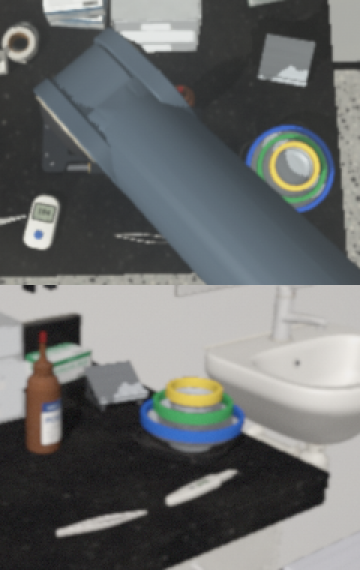

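The stack is level and concentric, with rims at 0.055, 0.076 and 0.096 m. The bottle is upright and the robot is clear, so I'm handing in.

```bash
python3 -c "
from h import *
order.finish_job(); print(current_time_s())"
```

```text
the job is handed in; nothing more can be done
the job is handed in; nothing more can be done
```

I stacked the three covers hollow side up in the tray, in the required order, and handed the job in about 47 s into the 72 s allowed. No verdict was reported.

**How it went:**
- **First grasp:** it closed on nothing, because the real fingertips sit about 27 mm behind the reported TCP. I measured this by touching the bare worktop and corrected for it. The miss did not move the cover.
- **Medium cover:** I gripped it with the tool tilted 18° instead of 30°, to keep joint 6 off its limit. I lifted it along its own axis and levelled it in the air.

**Last checks:**
- **Stack:** in the top camera the rims are at 55, 76 and 96 mm, so each cover is about 21 mm above the one below. They are level and their centres agree within about 1 mm.
- **Tray position:** the stack stands about 9 mm from the tray centre, because the large cover shifted in the grip. The limit is 30 mm.
- **Camera disagreement:** the scene camera read rim heights 3–6 mm lower, centres about 3–4 mm off, and 2–3° of tilt on the lower two covers. It had been offset the same way all along, and part of the lower rims was hidden from it, so I went by the top camera. The wrist camera also agreed with the top camera for the large and medium covers.
- **Other objects:** the bottle is upright. The forceps and glucometer look unmoved in the final pictures, though I did not measure their positions again. The robot is clear of everything.

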